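# Free the tall pigment jar from the row

### The arm

A 6-joint arm with a two-finger parallel gripper is mounted at the origin on the work surface. World frame = base frame: x ahead of the robot, y to its left, z up, the work surface at z = 0. Lengths are in m, angles in rad, forces in N, time in s.
With the tool pointing down it reaches from about 0.35 to 1 m from the base axis. Payload 7.1 kg.
Tool frame: the origin (TCP) lies between the finger pads; the fingertips stand 22 mm ahead of it and the grasp point (between the pads) lies 3 mm ahead of it; z points along the fingers, y is the line along which they close (so a half turn about z gives the same grasp; the last joint's range is limited). The gripper opens to 85 mm and grips with 20 to 120 N. Pads are 22 mm wide; open, the fingers measure 114 mm over their backs; the gripper's body (76 mm by 85 mm) begins 54 mm behind the grasp point. The pads swing forward as they close: fully open they stand 13 mm farther back than shut.
Start: joints at [1.283, 0.423, 1.63, -0, 1.089, -0.019], TCP at [0.166, 0.603, 0.214] pointing down, gripper open.
Joint ranges: [-3, 3], [-0.9, 2.11], [0.09, 2.58], [-1.31, 4.45], [0.11, 2.69], [-2.54, 2.54]. Speed limits (rad/s): [2.39, 2.39, 3.01, 3.14, 3.14, 3.14].

### API

Orientations are given as a rotation vector (axis times angle).
In Python, from rig import manip gives the robot as it stands. The module is installed in compiled form; this text tells all that it offers. Calls block until the motion is done:
- manip.move_to(position, orientation): joint-space move of the TCP to a pose.
- manip.servo_line(position, orientation=None, rate=0.15): straight line of the TCP; orientation=None keeps the orientation; rate is the mean speed in m/s.
- manip.set_joints(angles): joint-space move.
- manip.command_gripper(opening, f_grip=None): finger opening in m; f_grip is the grip in N (None keeps the last); returns when the fingers have stopped.
- manip.hold(seconds).
- manip.solve_ik(position, orientation): joint angles nearest the present ones, or None.
- manip.camera(name): name is "side" or "top" or "wrist"; returns a dict with "image" (480x640x3 uint8, red, green, blue), "fx", "fy", "cx", "cy" (pixels), "cam_to_world" (4x4, takes a point from camera to world coordinates); the wrist camera has in their place "mount" (4x4, takes a point from camera to tool coordinates, whose origin is the TCP and whose axes are the flange's). Camera axes: x right, y down, z forward; pixel columns grow to the right and rows downward; lengths in m; the calibration is good to about 2 mm. A picture is of the moment at which its call begins: read the wrist's pose just before it. There is no depth.
A pose or a line that the arm cannot do raises manip.IKError and nothing moves.
- manip.sign_off(): hands the job in; it is judged then, once.
Readings, each from a call of its own:
- manip.get_time(): time.
- manip.get_joint_positions(): joint angles.
- manip.get_joint_vel(): joint speeds.
- manip.get_tau(): joint torques, N m.
- manip.get_position(): TCP position.
- manip.get_ee_rot(): TCP orientation.
- manip.get_contact_force(): force on the tool from outside, world axes, zero at the start.
- manip.get_torque(): the same for the moment, N m.
- manip.get_width(): finger opening in m.
- manip.get_grip_force(): force on a finger pad.
Only numpy, scipy, OpenCV 4.12 (cv2) and the standard library are available. Lean on these libraries where they do the work, as an engineer would, in place of code of your own. Each camera call takes 0.05 s, during which the arm holds its last target. There are 200 camera calls.

### The job

Three lidded pigment jars stand touching in a row on the white mixing board. Push the tall one out of the row, sliding it upright on the board without lifting it, onto the empty half of the board nearer the robot, until it stands wholly on the board with a good 30 mm of clear space between it and each of the others, so that a hand can get round it to unscrew its lid. Leave the two squat jars standing where they are.

Things in the scene. Friction and masses are not known exactly. Their poses are not given: they have to be found in the camera images.
- tall_jar: The jar to free: white plastic round jar with a black lid, 50 mm in diameter (lid 47 mm) and 54 mm tall, 80 to 150 g, loose. It may be at either end or in the middle of the row. Origin: centre of its underside; z up; its yaw means nothing.
- squat_jar_1: Squat jar, same make and 50 mm diameter but only 32 mm tall, about 70 g, loose; must stay where it is. Origin: centre of its underside; z up.
- squat_jar_2: A second squat jar, identical to the other (50 mm diameter, 32 mm tall); must stay where it is. Origin: centre of its underside; z up.
- mix_board: White board fixed to the table, 260 mm along its x, 300 mm along y, 10 mm thick. Origin: centre of its underside, on the table. The jars stand on it in a straight row, centres 50 mm apart, within 10 degrees of its y, about 50 mm to the +x side of its middle, nothing behind; the empty half is the -x side, facing the robot. A stick (5 mm high) and a cap (14 mm high) lie at its two side edges.
Not all that is in view belongs to the job. What is shaped like the tall_jar but orange or purple is not meant.

How it is judged:
By the outcome, as a careful person would: the job done as asked, in the order asked, and still so for the second after the job is handed in, with the robot touching nothing.
It also fails if it takes over 35 s, if anything falls off the work surface, if the arm or the gripper's body presses on something with over 40 N, if the wrist force passes 120 N, or if a joint passes its speed limit or range.

## Working session

There is one attempt and no reset: what is moved stays moved. The work goes in short steps, each a Python script; the robot and the scene stay as the last script left them, time stands still between calls to the robot, and variables do not carry over. Pictures are saved under pics/ and viewed, at most 10 in all, crops included, and the job is handed in when it is done.

```bash
mkdir -p pics; python3 - <<'E'
from rig import manip
import cv2,numpy as np
for n in ["top","side"]:
    c=manip.camera(n); cv2.imwrite(f"pics/{n}0.png",c["image"][:,:,::-1])
    print(n,c["fx"],c["fy"],c["cx"],c["cy"],np.round(c["cam_to_world"],3).tolist())
print(manip.get_time(),manip.get_ee_rot(),manip.get_width())
E
```

```text
top 604.6003876606994 604.6003876606994 326.658438082346 235.58920667138233 [[0.001, -0.975, 0.224, 0.524], [-1.0, -0.001, 0.0, 0.044], [-0.0, -0.224, -0.975, 0.702], [0.0, 0.0, 0.0, 1.0]]
side 490.48488891005655 490.48488891005655 322.8644931989452 243.46377376933455 [[-0.92, -0.229, 0.319, 0.459], [-0.393, 0.519, -0.759, 0.537], [0.009, -0.823, -0.568, 0.413], [0.0, 0.0, 0.0, 1.0]]
0.1 [-4.20986439e-01 -3.11309378e+00  2.16902573e-03] 0.08529779276060839
```

View pics/top0.png

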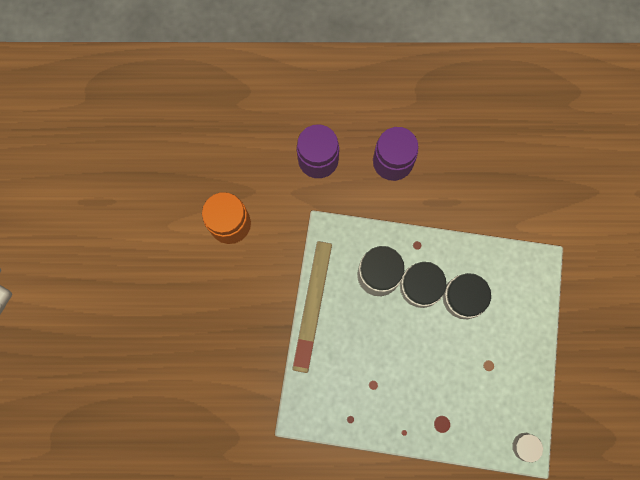

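View pics/side0.png

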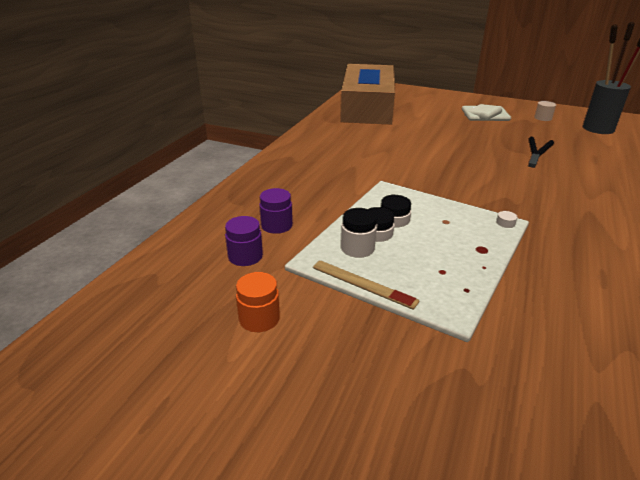

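The row of black-lidded jars is at top-view pixels (382,268), (424,284) and (469,295). The left (+y) jar looks tall: in the side view it is at (360,232), with visibly more white wall. The orange jar at (224,214) and the purple ones at (318,146) and (397,148) are the wrong colour and off the board. I'll measure and confirm in a crop.

```bash
cat > h.py <<'E'
from rig import manip
import cv2,numpy as np
def ray(c,u,v,z):
    M=np.array(c["cam_to_world"]); d=M[:3,:3]@[(u-c["cx"])/c["fx"],(v-c["cy"])/c["fy"],1]
    return (M[:3,3]+d*(z-M[2,3])/d[2])[:2]
def lids(c):
    im=c["image"]; m=(im.max(2)<75)&(im.max(2).astype(int)-im.min(2)<20)
    m[:60]=0
    m=cv2.morphologyEx(m.astype(np.uint8)*255,cv2.MORPH_OPEN,np.ones((7,7)))
    out=[]
    for k in cv2.findContours(m,0,1)[0]:
        if 300<cv2.contourArea(k)<4000: out.append(cv2.fitEllipse(cv2.convexHull(k)))
    return sorted(out,key=lambda e:e[0][0]),m
def board(c):
    im=c["image"].astype(int); m=((im[:,:,1]>120)&(im[:,:,1]>=im[:,:,0]-5)&(im.max(2)-im.min(2)<60)).astype(np.uint8)*255
    m=cv2.morphologyEx(m,cv2.MORPH_CLOSE,np.ones((9,9)))
    k=cv2.convexHull(max(cv2.findContours(m,0,1)[0],key=cv2.contourArea))
    return cv2.approxPolyDP(k,12,True)[:,0]
E
python3 - <<'E'
from h import *
np.set_printoptions(precision=4,suppress=True)
for n in ["top","side"]:
    c=manip.camera(n); L,m=lids(c)
    for e in L: print(n,np.round(e[0]),np.round(e[1],1),"z.064",ray(c,*e[0],.064),"z.042",ray(c,*e[0],.042))
    if n=="top":
        for p in board(c): print("corner",p,ray(c,*p,.01))
        for p in [(324,242),(309,372)]: print("stick",ray(c,*p,.015))
    else:
        cv2.imwrite("pics/crop.png",cv2.resize(c["image"][190:270,310:430,::-1],None,fx=5,fy=5,interpolation=2))
E
```

```text
top [382. 268.] [42.6 43.1] z.064 [ 0.6353 -0.015 ] z.042 [ 0.6391 -0.017 ]
top [425. 283.] [41.8 42.2] z.064 [ 0.6192 -0.0596] z.042 [ 0.6225 -0.0632]
top [469. 295.] [41.9 43.3] z.064 [ 0.6065 -0.1062] z.042 [ 0.6094 -0.1113]
corner [311 211] [0.713  0.0631]
corner [561 247] [ 0.6696 -0.2295]
corner [547 479] [ 0.4148 -0.1925]
corner [275 434] [0.4608 0.1008]
stick [0.6743 0.0476]
stick [0.5268 0.064 ]
side [376. 214.] [33.8 71.1] z.064 [ 0.6166 -0.0267] z.042 [ 0.6265 -0.0622]
side [605. 106.] [38.8 64. ] z.064 [ 0.3052 -0.6522] z.042 [ 0.2955 -0.7271]
```

View pics/crop.png

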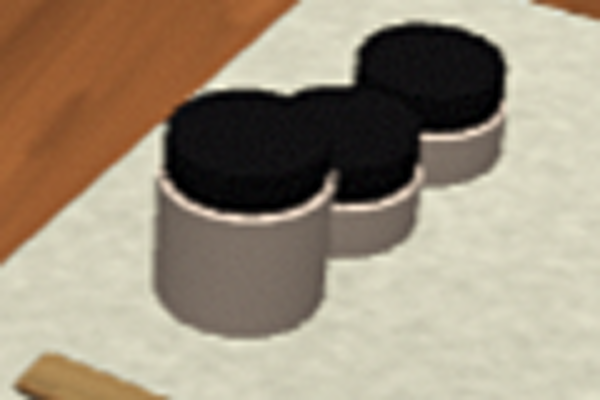

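The crop confirms it: the nearest jar in the side view (full-image 360,232), which is top-view (382,268), is about twice as tall as the two behind it. It is the white jar with the black lid, at the +y end of the row. I'll go in behind it with the fingers slightly apart as a cradle, and check force on the way down.

```bash
cat > plan.py <<'E'
from h import *
from scipy.spatial.transform import Rotation as R
J=np.array([.6353,-.015]); S=np.array([.6225,-.0632]); S2=np.array([.6094,-.1113])
u=(J-S2)/np.linalg.norm(J-S2); n=np.array([-u[1],u[0]])
a=np.radians(4); d=np.cos(a)*n+np.sin(a)*u        # push direction, 4 deg away from row
def rot(s): 
    x=s*np.array([*d,0]); z=np.array([0,0,-1.]); return R.from_matrix(np.c_[x,np.cross(z,x),z]).as_rotvec()
P0=J-d*.047
E
python3 - <<'E'
from plan import *
np.set_printoptions(precision=4,suppress=True)
best=None
for s in (1,-1):
    q=manip.solve_ik([*P0,.04],rot(s)); print(s,q)
    if q is not None and (best is None or abs(q[5])<abs(best[1][5])): best=(s,q)
s=best[0]; open("s.txt","w").write(str(s))
manip.command_gripper(.016,40)
print("w",manip.get_width(),"n",n,"d",d)
manip.move_to([*P0,.2],rot(s))
manip.servo_line([*P0,.065],rate=.15)
f0=np.array(manip.get_contact_force())
for z in (.056,.051,.047,.044,.041,.039):
    manip.servo_line([*P0,z],rate=.04)
    f=np.array(manip.get_contact_force())-f0; print(z,f)
    if np.linalg.norm(f)>3: manip.servo_line([*P0,z+.006],rate=.05); break
c=manip.camera("side"); cv2.imwrite("pics/side1.png",cv2.resize(c["image"][130:290,270:480,::-1],None,fx=3.5,fy=3.5))
print(manip.get_time(),manip.get_position(),manip.get_width())
E
```

```text
1 [-0.0621  0.7138  1.5818 -0.      0.8459 -1.3004]
-1 [-0.0621  0.7138  1.5818  0.      0.8459  1.8412]
w 0.01576490770266584 n [-0.9657  0.2597] d [-0.9452  0.3265]
0.056 [-0.0709  0.0754  0.0864]
0.051 [ 0.8151  0.3113 -0.0567]
0.047 [0.3205 0.8845 0.5765]
0.044 [0.9544 0.3715 0.1427]
0.041 [-0.1121  1.4624  0.1314]
0.039 [ 0.6523  0.4954 -0.0688]
6.475 [ 0.6797 -0.0303  0.0389] 0.015914341486143607
```

View pics/side1.png

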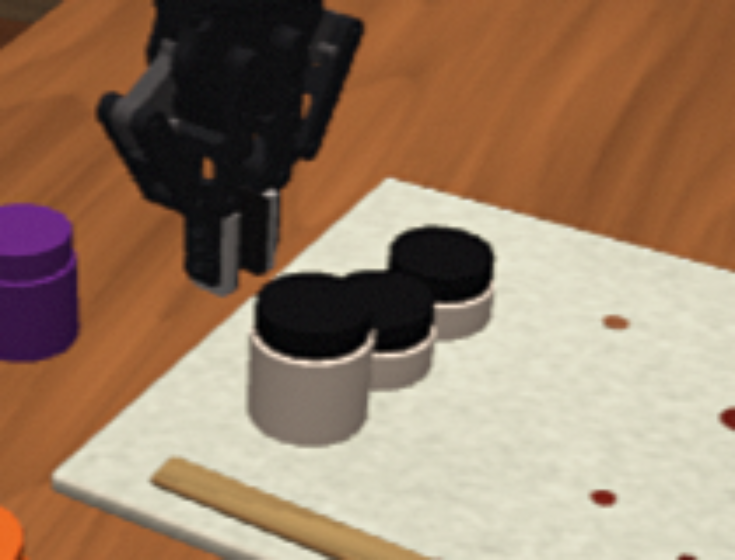

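The crop shows the fingers behind the tall jar, tips near crop (230,290), with the jars unmoved. I'll check the tip height against this view.

```bash
python3 - <<'E'
from plan import *
c=manip.camera("side"); M=np.linalg.inv(np.array(c["cam_to_world"]))
p=np.array(manip.get_position())
for s in (-1,1):
  for dz in (0,.01,.022):
    for k in (-11,11):
      q=M@[*(p[:2]+u*s*.008+d*k*.001),p[2]-dz,1]; U=np.array([c["fx"]*q[0]/q[2]+c["cx"],c["fy"]*q[1]/q[2]+c["cy"]])
      print(s,dz,k,np.round((U-[270,130])*3.5))
E
```

```text
-1 0 -11 [218. 291.]
-1 0 11 [257. 310.]
-1 0.01 -11 [217. 311.]
-1 0.01 11 [257. 330.]
-1 0.022 -11 [217. 335.]
-1 0.022 11 [256. 354.]
1 0 -11 [194. 306.]
1 0 11 [234. 326.]
1 0.01 -11 [194. 327.]
1 0.01 11 [234. 346.]
1 0.022 -11 [194. 351.]
1 0.022 11 [233. 370.]
```

```bash
python3 - <<'E'
from plan import *
p=np.array(manip.get_position()); print(p,manip.get_ee_rot())
ims=[]
for n_,x,y in (("side",270,130),("top",320,170)):
    c=manip.camera(n_); M=np.linalg.inv(np.array(c["cam_to_world"])); im=c["image"][:,:,::-1].copy()
    im=cv2.resize(im[y:y+150,x:x+130],None,fx=3,fy=3)
    for P,col in ((p,(0,0,255)),(p-[0,0,.022],(0,255,0)),([*J,.064],(255,0,0)),([*J,.01],(255,0,255)),([*S,.042],(255,0,0))):
        q=M@[*P,1]; U=(np.array([c["fx"]*q[0]/q[2]+c["cx"],c["fy"]*q[1]/q[2]+c["cy"]])-[x,y])*3
        cv2.circle(im,tuple(int(v) for v in U),4,col,-1); print(n_,np.round(U))
    ims.append(im)
cv2.imwrite("pics/chk.png",np.hstack(ims))
E
```

```text
[ 0.67974729 -0.03035916  0.03900621] [ 5.19970056e-01  3.09825010e+00 -1.25854633e-05]
side [194. 264.]
side [193. 302.]
side [272. 254.]
side [266. 351.]
side [328. 251.]
top [219. 188.]
top [213. 201.]
top [187. 294.]
top [174. 318.]
top [314. 338.]
```

View pics/chk.png

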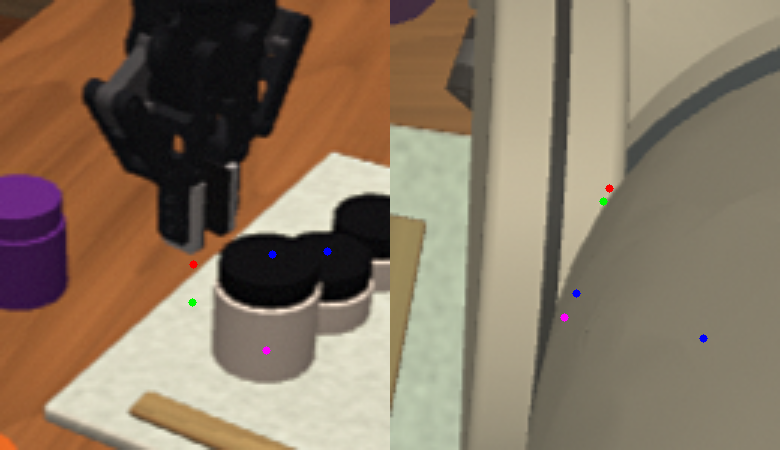

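```bash
python3 - <<'E'
from plan import *
p=np.array(manip.get_position()); Rt=R.from_rotvec(manip.get_ee_rot()).as_matrix()
c=manip.camera("wrist"); im=c["image"][:,:,::-1].copy(); mt=np.array(c["mount"]); print(mt.round(3),c["fx"],c["cx"],c["cy"])
print(manip.get_joint_positions(), manip.get_contact_force())
T=np.eye(4);T[:3,:3]=Rt;T[:3,3]=p; M=np.linalg.inv(T@mt)
for P,col in ((p,(0,0,255)),(p-[0,0,.022],(0,255,0)),([*J,.064],(255,0,0)),([*J,.01],(255,0,255)),([*S,.042],(255,0,0)),([*S2,.042],(255,0,0))):
    q=M@[*P,1]; U=np.array([c["fx"]*q[0]/q[2]+c["cx"],c["fy"]*q[1]/q[2]+c["cy"]]); print(np.round(U),q[2].round(3))
    if abs(U).max()<2000: cv2.circle(im,tuple(int(v) for v in U),5,col,-1)
cv2.imwrite("pics/wr.png",im)
E
```

```text
[[-0.001 -0.945 -0.327  0.085]
 [ 1.    -0.    -0.001  0.001]
 [ 0.001 -0.327  0.945 -0.159]
 [ 0.     0.     0.     1.   ]] 414.94173042223497 314.71896315715867 241.13725582842426
[-6.20849069e-02  7.15146559e-01  1.58190285e+00  1.96364172e-05
  8.44363709e-01 -1.30037256e+00] [ 0.13144497  1.33005186 -0.82036743]
[313. 307.] 0.178
[313. 285.] 0.199
[312. 217.] 0.139
[313. 185.] 0.19
[185. 211.] 0.161
[ 58. 219.] 0.162
```

View pics/wr.png

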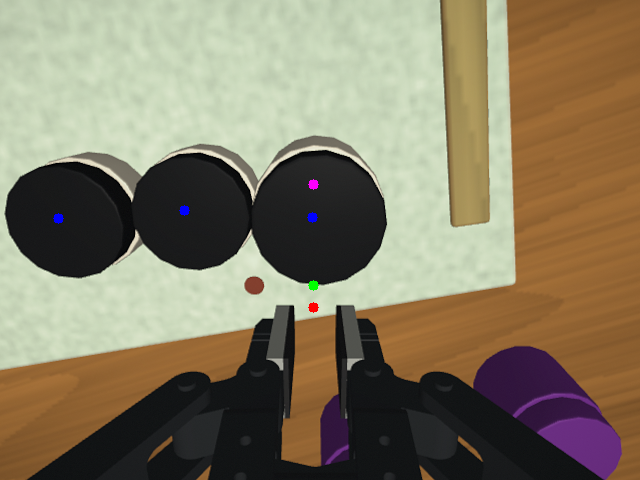

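The wrist view confirms the jar positions: the projected dots sit on all three lids. However, the finger tips are at about (293,306) and (337,306), not the predicted row 285. They end near or above TCP height, higher than stated, and the side view agrees. I'll lower with force guarding until just off the board.

```bash
python3 - <<'E'
from plan import *
np.set_printoptions(precision=2,suppress=True)
f0=np.mean([manip.get_contact_force() for _ in range(3)],0)
z=.039
while z>-.004:
    z-=.002 
    manip.servo_line([*P0,z],rate=.05)
    f=np.array(manip.get_contact_force())-f0
    if abs(f[2])>2.5: print("touch?",z,f); break
print(z,f,manip.get_position(),manip.get_time())
c=manip.camera("side"); a=cv2.resize(c["image"][130:280,270:400],None,fx=3,fy=3)
w=manip.camera("wrist")["image"][:450]
cv2.imwrite("pics/d.png",np.hstack([a,cv2.resize(w[150:450,150:450],(400,450))])[:,:,::-1])
E
```

```text
-0.00500000000000002 [ 0.38 -1.54  0.99] [ 0.68 -0.03 -0.01] 12.175
```

View pics/d.png

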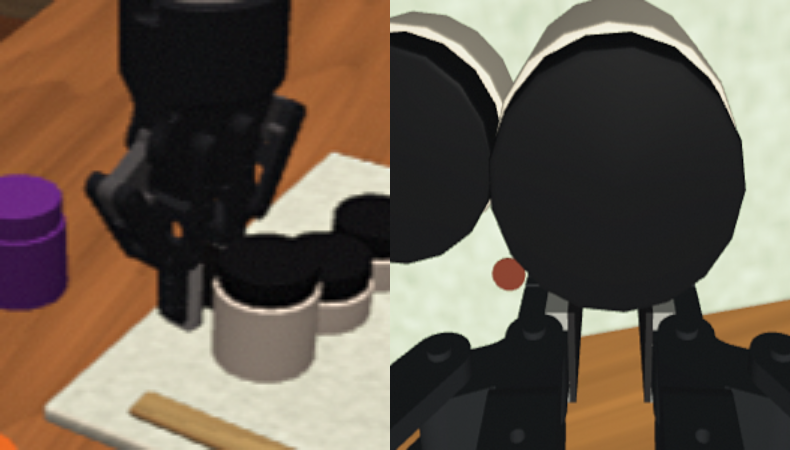

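No board contact yet. The side crop shows the near tip at (188,328), which puts it just above the board. I'll push the first segment and check.

```bash
python3 - <<'E'
from plan import *
np.set_printoptions(precision=2,suppress=True)
off=d*.0347; z=-.004
f0=np.array(manip.get_contact_force())
for t in (0,.015,.03,.045,.055):
    manip.servo_line([*(J+t*d-off),z],rate=.05)
    print(t,np.array(manip.get_contact_force())-f0)
print(manip.get_time(),manip.get_position())
c=manip.camera("side"); a=cv2.resize(c["image"][130:280,270:420],None,fx=2.6,fy=2.6)
w=manip.camera("wrist")["image"]
cv2.imwrite("pics/e.png",np.hstack([a,cv2.resize(w,(400,390))])[:,:,::-1])
E
```

```text
0 [ 1.19 -0.41  0.07]
0.015 [ 0.76 -1.55  1.03]
0.03 [ 0.94 -0.82  1.14]
0.045 [-0.03 -0.46 -0.18]
0.055 [ 0.42 -0.73  0.86]
14.375 [ 0.62 -0.01 -0.  ]
```

View pics/e.png

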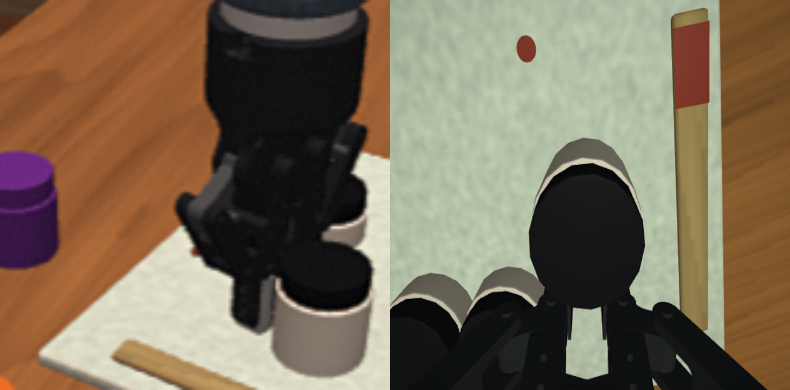

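The tall jar is sliding upright, centred in the cradle (wrist half, ~(587,235)). The two squat jars are still in line at lower left (425,310) and (508,300). I'll finish the push, back off and raise.

```bash
python3 - <<'E'
from plan import *
np.set_printoptions(precision=4,suppress=True)
off=d*.0347; z=-.004; T=np.array([.5303,.0113])
manip.servo_line([*(T-off),z],rate=.05)
manip.servo_line([*(T-off-d*.015),z],rate=.06)
manip.servo_line([*(T-off-d*.015),.12],rate=.12)
manip.servo_line([.60,.22,.2],rate=.25)
c=manip.camera("top"); L,m=lids(c)
for e in L: print(np.round(e[0]),np.round(e[1],1),ray(c,*e[0],.064),ray(c,*e[0],.042))
cv2.imwrite("pics/f.png",np.ascontiguousarray(c["image"][:,:,::-1]))
print(manip.get_time(),manip.get_contact_force())
E
```

```text
[ -9. 106.] [ 58.8 151.4] [0.8213 0.4267] [0.8316 0.4399]
[368. 369.] [23.6 39.2] [0.5293 0.0014] [ 0.5295 -0.0001]
[425. 283.] [41.7 42.2] [ 0.6191 -0.0597] [ 0.6224 -0.0633]
[469. 295.] [41.9 43.3] [ 0.6065 -0.1062] [ 0.6093 -0.1114]
18.4417 [0.0558 0.4186 0.1309]
```

View pics/f.png

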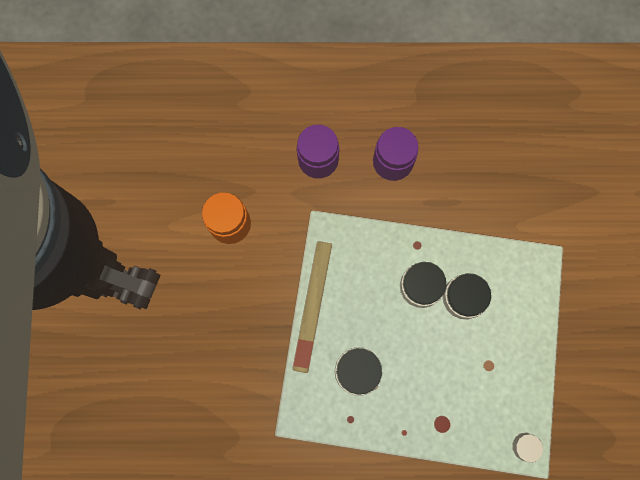

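The tall jar stands upright and wholly on the board at (359,371), clear of the stick. The squat jars are still at (425,283) and (469,295), unmoved to within 0.1 mm, and the gap is about 70 mm.

```bash
python3 -c "
from rig import manip
print(manip.sign_off())"
```

```text
the job is handed in; nothing more can be done
None
```

The tall jar was slid upright onto the near half of the board, about 70 mm clear of the nearest squat jar; the squat jars did not move, and the job was handed in at about 18.5 s.

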